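# Nest the stacking cups and set the odd one aside

### The job

Stack the two loose stepped cups into the one that stands on the round wooden board, foot in mouth and fully home, so that the three make one upright nested stack on the board. The straight-sided white beaker of the same height and width does not nest: never put it on a cup or a cup on it, but stand it upright in the square metal tray. Set every piece down without dropping it or tipping it over, and leave the other things on the worktop where they are.

Things in the scene. Friction and masses are not known exactly. Their poses are not given: they have to be found in the camera images.
- cup_a_mid (a point): White ceramic cup, 84 mm tall: upright wide band, 56 mm outside, 50 mm inside, from 30 mm up to the rim, inner floor 50 mm below rim; under it a tapered foot, 37 mm wide at the underside, 45 mm at the shoulder. Nested, the shoulder rests on the rim below, 54 mm above the lower cup. 0.16 kg. Point on the axis, 57 mm above the underside; z out of the mouth. Starts on the board.
- cup_b_mid (a point): White ceramic cup, 84 mm tall: upright wide band, 56 mm outside, 50 mm inside, from 30 mm up to the rim, inner floor 50 mm below rim; under it a tapered foot, 37 mm wide at the underside, 45 mm at the shoulder. Nested, the shoulder rests on the rim below, 54 mm above the lower cup. 0.16 kg. Point on the axis, 57 mm above the underside; z out of the mouth. Loose on worktop.
- cup_c_mid (a point): White ceramic cup, 84 mm tall: upright wide band, 56 mm outside, 50 mm inside, from 30 mm up to the rim, inner floor 50 mm below rim; under it a tapered foot, 37 mm wide at the underside, 45 mm at the shoulder. Nested, the shoulder rests on the rim below, 54 mm above the lower cup. 0.16 kg. Point on the axis, 57 mm above the underside; z out of the mouth. Loose on worktop.
- beaker_mid (a point): white ceramic beaker, straight-sided from underside to rim, 56 mm in outside diameter and 84 mm tall, wall 3 mm: too wide at the bottom to nest. About 0.16 kg, stands on the worktop. The point lies on its axis, 57 mm above the underside and 27 mm below the rim; z points out of the mouth.
- board: fixed round wooden board, 130 mm across, 12 mm thick; origin at the centre of its underside, on the worktop
- tray: fixed square metal tray, 140 x 140 mm, rim 25 mm high, wall and floor 4 mm thick, small handles on its two y sides; origin at the centre of its underside, on the worktop; x and y along its sides
- salt: steel salt shaker, 36 mm across, 58 mm tall; bystander, origin at the centre of its underside
- eggcup: small white egg cup, 40 mm across, 50 mm tall; bystander, origin at the centre of its underside
- spoon: steel spoon lying flat, 140 mm long, along its x axis; bystander
- mug: white mug with a side handle, 80 mm across, 90 mm tall; bystander, origin at the centre of its underside
- bowl: blue bowl, 120 mm across, 50 mm tall; bystander, origin at the centre of its underside
- jar: amber glass jar with steel cap, 56 mm across, 75 mm tall; bystander, origin at the centre of its underside

How it is judged:
At the end, for the whole second after the job is handed in: Loose stepped cups nested in the cup on the board, either order: axes within 5 mm, each 51 to 57 mm above the one below; bottom cup on the board within 50 mm of its centre; beaker standing on the tray's floor; all four upright within 0.08 rad and at rest (((horizontal distance between cup_b_mid and cup_a_mid below 0.005 m and z of cup_b_mid in the frame of cup_a_mid between 0.051 and 0.057 m and horizontal distance between cup_c_mid and cup_b_mid below 0.005 m and z of cup_c_mid in the frame of cup_b_mid between 0.051 and 0.057 m) or (horizontal distance between cup_c_mid and cup_a_mid below 0.005 m and z of cup_c_mid in the frame of cup_a_mid between 0.051 and 0.057 m and horizontal distance between cup_b_mid and cup_c_mid below 0.005 m and z of cup_b_mid in the frame of cup_c_mid between 0.051 and 0.057 m)) and horizontal distance between cup_a_mid and board below 0.05 m and z of cup_a_mid in the frame of board below 0.073 m and x of beaker_mid in the frame of tray between -0.06 and 0.06 m and y of beaker_mid in the frame of tray between -0.06 and 0.06 m and z of beaker_mid in the frame of tray below 0.066 m and angle between each of cup_a_mid, cup_b_mid, cup_c_mid, beaker_mid's own z axis and vertical below 0.08 rad and linear speed of each of cup_a, cup_b, cup_c, beaker below 0.02 m/s); the robot touches nothing.
It fails at once if the beaker is put on a cup, or a cup on the beaker ((contact force between beaker and cup_a above 0.5 N and horizontal distance between beaker_mid and cup_a_mid below 0.04 m) or (contact force between beaker and cup_b above 0.5 N and horizontal distance between beaker_mid and cup_b_mid below 0.04 m) or (contact force between beaker and cup_c above 0.5 N and horizontal distance between beaker_mid and cup_c_mid below 0.04 m)).
It fails at once if a cup or the beaker is tipped over (past 0.7 rad) (angle between any of cup_a_mid, cup_b_mid, cup_c_mid, beaker_mid's own z axis and vertical above 0.7 rad).
It fails at once if a cup or the beaker is dropped (falls faster than 0.6 m/s out of the gripper, about 2 cm) ((linear speed of cup_a above 0.6 m/s and contact force between the fingers and cup_a below 0.05 N) or (linear speed of cup_b above 0.6 m/s and contact force between the fingers and cup_b below 0.05 N) or (linear speed of cup_c above 0.6 m/s and contact force between the fingers and cup_c below 0.05 N) or (linear speed of beaker above 0.6 m/s and contact force between the fingers and beaker below 0.05 N)).
It fails at once if another thing on the worktop is moved by more than 3 cm (distance of any of salt, eggcup, spoon, mug, bowl, jar from where it was at the start of the episode above 0.03 m).
It also fails if it takes over 66 s, if anything falls off the work surface, if the arm or the gripper's body presses on something with over 40 N, if the wrist force passes 120 N, or if a joint passes its speed limit or range.

### The arm

A 6-joint arm with a two-finger parallel gripper is mounted at the origin on the work surface. World frame = base frame: x ahead of the robot, y to its left, z up, the work surface at z = 0. Lengths are in m, angles in rad, forces in N, time in s.
With the tool pointing down it reaches from about 0.35 to 0.775 m from the base axis. Payload 7.3 kg.
Tool frame: the origin (TCP) lies midway between the tips of the shut fingers; the grasp point (between the pads) lies 19 mm behind it; z points along the fingers, y is the line along which they close (so a half turn about z gives the same grasp; the last joint's range is limited). The gripper opens to 92 mm and grips with 3 to 60 N. Pads are 19 mm wide; open, the fingers measure 130 mm over their backs; the gripper's body (75 mm by 190 mm) begins 47 mm behind the grasp point.
Start: joints at [1.194, 0.342, 1.524, -0, 1.275, -0.146], TCP at [0.12, 0.511, 0.227] pointing down, gripper open.
Joint ranges: [-2.53, 2.53], [-0.77, 2.02], [0.04, 2.7], [-1, 4.14], [0.28, 2.66], [-3.11, 3.11]. Speed limits (rad/s): [2.57, 2.57, 3.14, 3.14, 3.14, 3.14].

### API

Orientations are given as [roll, pitch, yaw] about the fixed x, y, z axes, in that order (R = Rz(yaw) Ry(pitch) Rx(roll)).
In Python, from cell import monitor, vision, workorder gives the robot as it stands.
- The arm moves only by the tool move_arm, never from a script. Its argument "rows" is a list of rows, each a list of 5 numbers: the shift along the world's x, y, z in mm, then the turn about the world's z in rad, then the closure, from -1 (fully open) to 1 (shut). A call has 1 to 12 rows; each row shifts and turns the commanded pose from where the row before left it; what a row does not reach is not made up. A row lasts 1/10 s, in which the tool goes at most 50 mm and 8.59 degrees, less where a joint would pass 70% of its speed; a pose out of reach is approached as far as the arm can. A call is refused whole if a number of a shift passes 50 or a number of a turn 0.15, either way. A call with a gripper value outside its range is refused whole. The fingers move at their own pace and stop on an object; "newtons" is the grip in N (left out, the last holds). Time passes only in rows, so rows that do not move let the fingers close. It gives the time, the measured TCP pose, the force, the opening and the grip force at its end, in the units of the state.
- monitor.observe(): the state, without advancing time (a new reading comes with each control period).
- vision.read_camera(name): name is "scene" or "top" or "wrist"; returns the picture (384x512x3 uint8, red, green, blue); there is no depth.
- vision.get_calibration(name): a dict with "K" (3x3 intrinsics, pixels), "k1" (the pictures are not rectified: a ray, as slopes to the right and down, at radius r is drawn at 1 + k1 r^2 times it, then the intrinsics apply), "T" (4x4, takes a point from camera to world coordinates); the wrist camera has in their place "mount" (4x4, takes a point from camera to tool coordinates, whose origin is the TCP and whose axes are the flange's). Camera axes: x right, y up, looking along -z (the intrinsics and any distortion apply to the point x, -y, -z); pixel columns grow to the right and rows downward; lengths in m; the calibration is good to about 2 mm. A picture is of the moment at which its call begins: read the wrist's pose just before it. get_calibration takes no time and is no camera call.
- workorder.hand_in(): hands the job in; it is judged then, once.
The state is a dict: "time": time; "qpos": joint angles; "qvel": joint speeds; "joint_efforts": joint torques, N m; "tool_pos": TCP position; "tool_rot": TCP orientation; "contact_force": force on the tool from outside, world axes, zero at the start; "torque": the same for the moment, N m; "opening": finger opening in m; "grip_force": force on a finger pad.
Only numpy, scipy, OpenCV 4.12 (cv2) and the standard library are available. Lean on these libraries where they do the work, as an engineer would, in place of code of your own. Each camera call takes 0.05 s, during which the arm holds its last target. There are 200 camera calls.

## Working session

There is one attempt and no reset: what is moved stays moved. The work goes in short steps, Python scripts to look and compute and a tool call to move; the robot and the scene stay as the last step left them, time stands still between calls to the robot, and variables do not carry over. Pictures are saved under pics/ and viewed, at most 10 in all, crops included, and the job is handed in when it is done.

Besides the shell and the picture viewer there is one more tool, called after "Request:" by a JSON object that holds its "fn" and its "kwargs". move_arm: Moves the arm, as the interface text tells. Its arguments: {"type":"object","properties":{"rows":{"type":"array","items":{"type":"array","items":{"type":"number"}}},"newtons":{"type":"number"}},"required":["rows"]}

```bash
mkdir -p pics; ls; python3 - <<'E'
from cell import monitor, vision, workorder
import cv2, numpy as np
s=monitor.observe(); print(s)
for n in("scene","top","wrist"):
    c=vision.get_calibration(n); print(n,c)
for n in("scene","top"):
    im=vision.read_camera(n); cv2.imwrite(f"pics/{n}0.png",cv2.resize(im[:,:,::-1],(800,600),interpolation=cv2.INTER_CUBIC))
E
```

```text
pics
{'time': 0.0, 'qpos': array([ 1.19396274e+00,  3.42705535e-01,  1.52503668e+00, -4.07683019e-05,
        1.27538522e+00, -1.45996992e-01]), 'qvel': array([-0.00156089, -0.00109094, -0.00130102, -0.00019966, -0.0001565 ,
        0.00015983]), 'joint_efforts': array([ 5.30632315e-04, -4.31222713e+01, -2.44233209e+01,  7.19577447e-02,
        5.54866449e-02, -5.80361939e-05]), 'tool_pos': array([0.11995067, 0.51068765, 0.22604702]), 'tool_rot': array([-3.14006853e+00, -1.84708583e-04,  2.91076781e+00]), 'contact_force': array([0.42722976, 0.59131418, 0.24159636]), 'torque': array([-0.01765947,  0.02486166,  0.02180603]), 'grip_force': 0.0, 'opening': 0.0922286482077807}
scene {'K': array([[381.40444089,   0.        , 248.47951238],
       [  0.        , 381.40444089, 189.99755749],
       [  0.        ,   0.        ,   1.        ]]), 'k1': 0.02420347486820283, 'T': array([[ 0.35689725, -0.60449444,  0.71218736,  1.25002727],
       [ 0.93407312,  0.22156604, -0.2800284 , -0.23976997],
       [ 0.01147908,  0.76517643,  0.64371831,  0.64487491],
       [ 0.        ,  0.        ,  0.
[... 315 characters left out ...]
28, -0.01889512, -0.00276348],
       [-0.01966549,  0.09683416,  0.99510623,  1.14671824],
       [ 0.        ,  0.        ,  0.        ,  1.        ]])}
wrist {'K': array([[299.88231525,   0.        , 259.71564481],
       [  0.        , 299.88231525, 194.42970357],
       [  0.        ,   0.        ,   1.        ]]), 'k1': -0.06794510936828325, 'mount': array([[ 2.81941975e-04,  9.53890611e-01,  3.00154332e-01,
         8.19851626e-02],
       [ 9.99999563e-01, -5.36424970e-04,  7.65435863e-04,
         1.51542299e-04],
       [ 8.91152361e-04,  3.00153985e-01, -9.53890345e-01,
        -1.57638954e-01],
       [ 0.00000000e+00,  0.00000000e+00,  0.00000000e+00,
         1.00000000e+00]])}
```

View pics/top0.png

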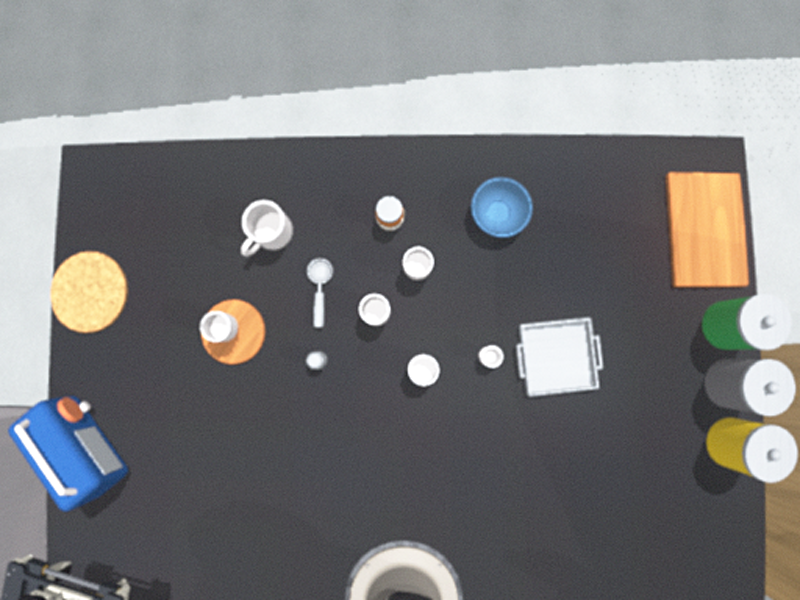

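View pics/scene0.png

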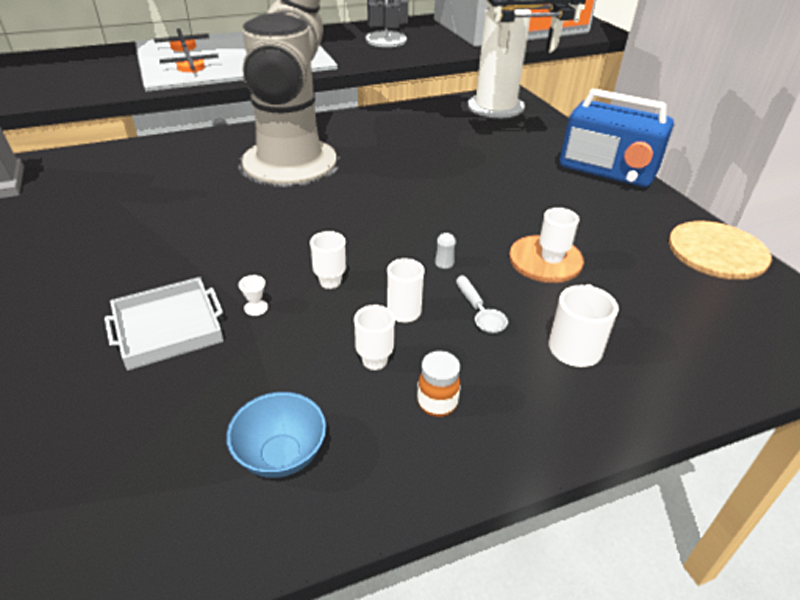

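Top (800×600 view): board cup rim at (219,327), beaker (375,310), cups (418,263) and (423,370), tray (560,357), board (234,331). The scene view shows the straight-sided one is the middle piece, and the two others have feet.

```bash
cat > h.py <<'E'
from cell import monitor, vision, workorder
import cv2, numpy as np
from scipy.spatial.transform import Rotation as R
from scipy.optimize import least_squares
D=np.diag([1.,-1,-1])
def pose(n):
    """camera->world with cv axes"""
    c=vision.get_calibration(n)
    if n=="wrist":
        s=monitor.observe(); W=np.eye(4); W[:3,:3]=R.from_euler("xyz",s["tool_rot"]).as_matrix(); W[:3,3]=s["tool_pos"]; T=W@c["mount"]
    else: T=c["T"]
    return c["K"],np.array([c["k1"],0,0,0]),T[:3,:3]@D,T[:3,3]
def ray(P,uv,z):
    K,d,Rm,t=P
    q=cv2.undistortPoints(np.array(uv,float).reshape(-1,1,2),K,d)[:,0]
    v=np.c_[q,np.ones(len(q))]@Rm.T
    return t+v*((z-t[2])/v[:,2])[:,None]
def proj(P,X):
    K,d,Rm,t=P
    return cv2.projectPoints(np.array(X,float).reshape(-1,1,3),cv2.Rodrigues(Rm.T)[0],-Rm.T@t,K,d)[0][:,0]
E
python3 - <<'E'
from h import *
P=pose("top");k=512/800
for n,u,z in [("A",(219,327),.096),("bk",(375,310),.084),("c1",(418,263),.084),("c2",(423,370),.084),("salt",(317,361),.05),("egg",(491,356),.05),("jar",(390,207),.075),("board",(234,331),.012),("mug",(264,222),.09),
  ("bowl",(502,205),.05),("spoon1",(320,270),.005),("spoon2",(318,327),.005),("trTL",(520,325),.025),("trTR",(592,320),.025),("trBR",(598,390),.025),("trBL",(527,396),.025)]:
    print(n,ray(P,np.array(u)*k,z)[0].round(3))
E
```

```text
A [0.542 0.343 0.096]
bk [0.573 0.049 0.084]
c1 [ 0.662 -0.034  0.084]
c2 [ 0.46  -0.041  0.084]
salt [0.477 0.163 0.05 ]
egg [ 0.484 -0.173  0.05 ]
jar [0.773 0.019 0.075]
board [0.537 0.339 0.012]
mug [0.744 0.262 0.09 ]
bowl [ 0.782 -0.203  0.05 ]
spoon1 [0.661 0.165 0.005]
spoon2 [0.545 0.168 0.005]
trTL [ 0.544 -0.236  0.025]
trTR [ 0.553 -0.382  0.025]
trBR [ 0.414 -0.389  0.025]
trBL [ 0.404 -0.247  0.025]
```

Request:
{"fn": "move_arm", "kwargs": {"rows": [[42, -17, 0, 0, -1], [42, -17, 0, 0, -1], [42, -17, 0, 0, -1], [42, -17, 0, 0, -1], [42, -17, 0, 0, -1], [42, -17, 0, 0, -1], [42, -17, 0, 0, -1], [42, -17, 0, 0, -1], [42, -17, 0, 0, -1], [42, -15, 0, 0, -1], [0, 0, 0, 0, -1], [0, 0, 0, 0, -1]]}}

```text
time: 1.3
tool_pos: [0.5403, 0.3424, 0.2255]
tool_rot: [-3.141, -0.002, 2.909]
contact_force: [-1.3, 0.1, 0.2]
opening: 0.0921
grip_force: 0.0
```

```bash
cat >> h.py <<'E'
def rim(P,im,xy0,z,r=.028):
    """circle of radius r at height z fitted to the outer rim edge in the picture; start at xy0"""
    g=cv2.GaussianBlur(im,(0,0),1).astype(float).min(2)
    gx,gy=cv2.Sobel(g,cv2.CV_64F,1,0),cv2.Sobel(g,cv2.CV_64F,0,1)
    a=np.linspace(0,2*np.pi,90,endpoint=False); best=None
    def score(xy):
        c=np.c_[xy[0]+np.cos(a)*r,xy[1]+np.sin(a)*r,a*0+z]; o=np.c_[xy[0]+np.cos(a)*r*1.05,xy[1]+np.sin(a)*r*1.05,a*0+z]
        p=proj(P,c).astype(np.float32); n=proj(P,o)-p; n/=np.linalg.norm(n,axis=1)[:,None]
        s=lambda m:cv2.remap(m.astype(np.float32),p[:,:1],p[:,1:],cv2.INTER_LINEAR)[:,0]
        return np.mean(np.clip(-(s(gx)*n[:,0]+s(gy)*n[:,1]),0,150))
    for step in (.004,.001):
        w=10 if step==.004 else 5
        b=max(((score(np.add(xy0,(i*step,j*step))),i,j) for i in range(-w,w+1) for j in range(-w,w+1)))
        xy0=np.add(xy0,(b[1]*step,b[2]*step))
    return xy0.round(4),round(b[0],1)
def look(name,cands,fn=None):
    P=pose(name); im=vision.read_camera(name); out=im[:,:,::-1].copy()
    for xy,z in cands:
        r=rim(P,im,xy,z); print(xy,r)
        a=np.linspace(0,6.28,40); cv2.polylines(out,[proj(P,np.c_[r[0][0]+.028*np.cos(a),r[0][1]+.028*np.sin(a),a*0+z]).round().astype(int)],True,(0,0,255))
    if fn: cv2.imwrite(fn,cv2.resize(out,(800,600)))
E
python3 - <<'E'
from h import *
s=monitor.observe();print(s["time"],s["tool_pos"],s["tool_rot"],s["contact_force"])
look("wrist",[((.542,.343),.096)],"pics/w1.png")
look("top",[((.573,.049),.084),((.662,-.034),.084),((.46,-.041),.084)])
E
```

```text
1.3 [0.54027385 0.34235653 0.22553039] [-3.14056788e+00 -1.95095473e-03  2.90890911e+00] [-1.29148222  0.08687385  0.15669645]
(0.542, 0.343) (array([0.542, 0.352]), np.float64(148.4))
(0.573, 0.049) (array([0.578, 0.052]), np.float64(150.0))
(0.662, -0.034) (array([ 0.667, -0.032]), np.float64(150.0))
(0.46, -0.041) (array([ 0.464, -0.04 ]), np.float64(150.0))
```

View pics/w1.png

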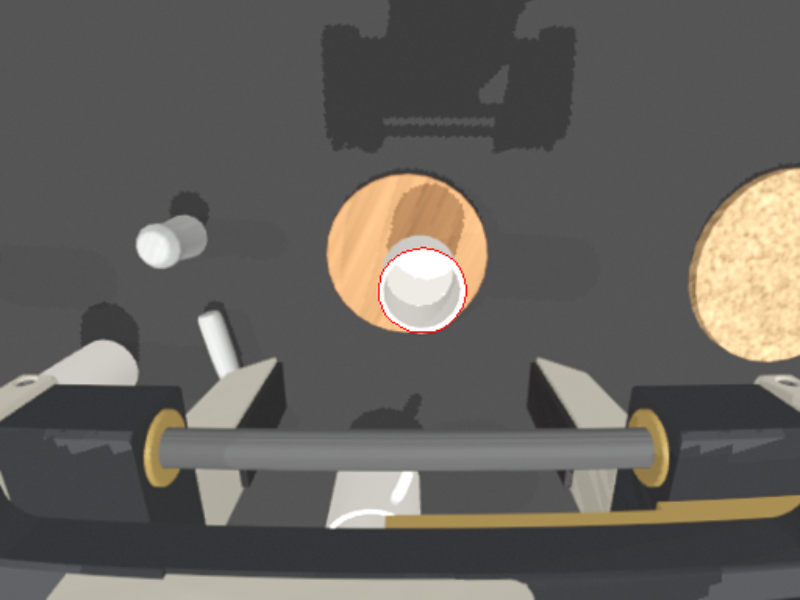

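Wrist view: board cup rim at (422,290), and the fitted circle matches it. Next, go above the near cup.

Request:
{"fn": "move_arm", "kwargs": {"rows": [[-8, -42, 0, 0, -1], [-8, -42, 0, 0, -1], [-8, -42, 0, 0, -1], [-8, -42, 0, 0, -1], [-8, -42, 0, 0, -1], [-8, -42, 0, 0, -1], [-8, -42, 0, 0, -1], [-8, -42, 0, 0, -1], [-12, -46, -12, 0, -1], [0, 0, 0, 0, -1], [0, 0, 0, 0, -1]]}}

```text
time: 2.5
tool_pos: [0.4634, -0.0385, 0.215]
tool_rot: [3.141, 0.0, 2.91]
contact_force: [-0.3, 1.0, 0.5]
opening: 0.0918
grip_force: 0.0
```

```bash
sed -i 's/,0,150)/,0,700)/' h.py
python3 - <<'E'
from h import *
s=monitor.observe();print(s["time"],s["tool_pos"],s["tool_rot"],s["contact_force"])
look("wrist",[((.464,-.04),.084)])
look("top",[((.573,.049),.084),((.662,-.034),.084),((.46,-.041),.084)])
E
```

```text
2.5 [ 0.46340013 -0.03849215  0.21504571] [3.14097771e+00 9.34421129e-05 2.90967252e+00] [-0.27551525  1.00369654  0.45712838]
(0.464, -0.04) (array([ 0.459, -0.04 ]), np.float64(347.7))
(0.573, 0.049) (array([0.576, 0.051]), np.float64(356.5))
(0.662, -0.034) (array([ 0.665, -0.033]), np.float64(335.6))
(0.46, -0.041) (array([ 0.496, -0.035]), np.float64(73.2))
```

Request:
{"fn": "move_arm", "kwargs": {"rows": [[-4, -2, -30, 0, -1], [0, 0, -45, 0, -1], [0, 0, -45, 0, -1], [0, 0, -40, 0, -1], [0, 0, -17, 0, -1], [0, 0, 0, 0, -1], [0, 0, 0, 0, 1], [0, 0, 0, 0, 1], [0, 0, 0, 0, 1], [0, 0, 0, 0, 1], [0, 0, 0, 0, 1], [0, 0, 0, 0, 1]], "newtons": 20}}

```text
time: 3.8
tool_pos: [0.4605, -0.041, 0.0383]
tool_rot: [3.141, 0.001, 2.911]
contact_force: [0.3, 1.0, 5.2]
opening: 0.057
grip_force: 20.0
```

Request:
{"fn": "move_arm", "kwargs": {"rows": [[0, 0, 25, 0, 1], [0, 0, 45, 0, 1], [0, 10, 45, 0, 1], [9, 42, 25, 0, 1], [9, 42, 0, 0, 1], [9, 42, 0, 0, 1], [9, 42, 0, 0, 1], [9, 42, 0, 0, 1], [9, 42, 0, 0, 1], [9, 42, 0, 0, 1], [9, 42, 0, 0, 1], [9, 42, 0, 0, 1]]}}

```text
time: 5.0
tool_pos: [0.5409, 0.3486, 0.1771]
tool_rot: [-3.141, -0.001, 2.911]
contact_force: [0.6, 0.2, -1.3]
opening: 0.0564
grip_force: 20.0
```

Request:
{"fn": "move_arm", "kwargs": {"rows": [[5, 25, 0, 0, 1], [4, 20, 0, 0, 1], [0, 2, -15, 0, 1], [0, 0, -10, 0, 1], [0, 0, 0, 0, 1], [0, 0, 0, 0, 1]]}}

```text
time: 5.6
tool_pos: [0.55, 0.3934, 0.1525]
tool_rot: [-3.141, -0.001, 2.91]
contact_force: [0.1, 0.7, -1.5]
opening: 0.0565
grip_force: 20.0
```

```bash
cat >> h.py <<'E'
def crop(name,c,w,fn):
    P=pose(name); im=vision.read_camera(name)[:,:,::-1]; u,v=proj(P,c)[0].round().astype(int); x=max(u-w,0); y=max(v-w,0)
    cv2.imwrite(fn,cv2.resize(im[y:y+2*w,x:x+2*w],(600,600),interpolation=cv2.INTER_CUBIC)); print(fn,x,y,600/(2*w))
E
python3 - <<'E'
from h import *
s=monitor.observe();print(s["time"],s["tool_pos"],s["tool_rot"],s["contact_force"],s["opening"])
look("wrist",[((.542,.352),s["tool_pos"][2]+.046)],"pics/w2.png")
a=cv2.imread("pics/w2.png"); crop("scene",(.542,.352,.11),55,"pics/s2.png")
cv2.imwrite("pics/m2.png",np.hstack([cv2.resize(a,(400,300)),cv2.resize(cv2.imread("pics/s2.png"),(300,300))]))
E
```

```text
5.6 [0.55003821 0.39336983 0.15249918] [-3.14084033e+00 -7.56357293e-04  2.91004229e+00] [ 0.09489633  0.69393723 -1.46558249] 0.056474758084283996
(0.542, 0.352) (array([0.547, 0.394]), np.float64(112.6))
pics/s2.png 304 79 5.454545454545454
```

View pics/m2.png

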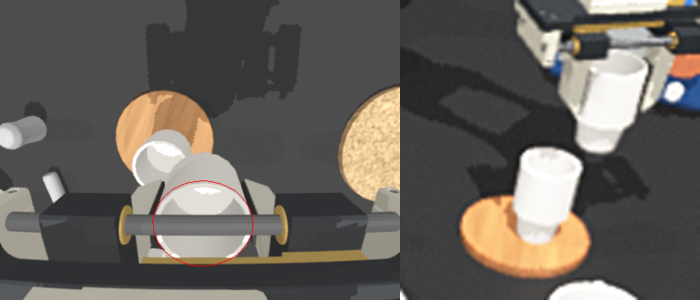

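The held cup is one step too far in +y, about 41 mm, and the board cup is still clear below. I'll re-measure the board cup's rim from here.

```bash
python3 - <<'E'
from h import *
look("wrist",[((.542,.352),.096)])
look("scene",[((.542,.352),.096),((.549,.393),.1985)])
E
```

```text
(0.542, 0.352) (array([0.542, 0.352]), np.float64(133.4))
(0.542, 0.352) (array([0.544, 0.353]), np.float64(294.2))
(0.549, 0.393) (array([0.554, 0.394]), np.float64(121.6))
```

Request:
{"fn": "move_arm", "kwargs": {"rows": [[-3, -20, 0, 0, 1], [-4, -21, 0, 0, 1], [0, 0, 0, 0, 1], [0, 0, -10, 0, 1], [0, 0, -10, 0, 1], [0, 0, -8, 0, 1], [0, 0, 0, 0, 1]]}}

```text
time: 6.5
tool_pos: [0.542, 0.3531, 0.1224]
tool_rot: [-3.139, -0.003, 2.911]
contact_force: [0.1, -0.2, -1.5]
opening: 0.0564
grip_force: 20.0
```

```bash
python3 - <<'E'
from h import *
s=monitor.observe();print(s["time"],s["tool_pos"],s["tool_rot"],s["contact_force"],s["torque"],s["opening"])
crop("scene",(.542,.352,.11),45,"pics/s3.png")
E
```

```text
6.5 [0.54203104 0.35310873 0.12237061] [-3.13932966e+00 -2.96632773e-03  2.91131517e+00] [ 0.09275479 -0.23334054 -1.46007499] [-0.02600522 -0.00316022 -0.02721085] 0.056441444209826275
pics/s3.png 314 89 6.666666666666667
```

View pics/s3.png

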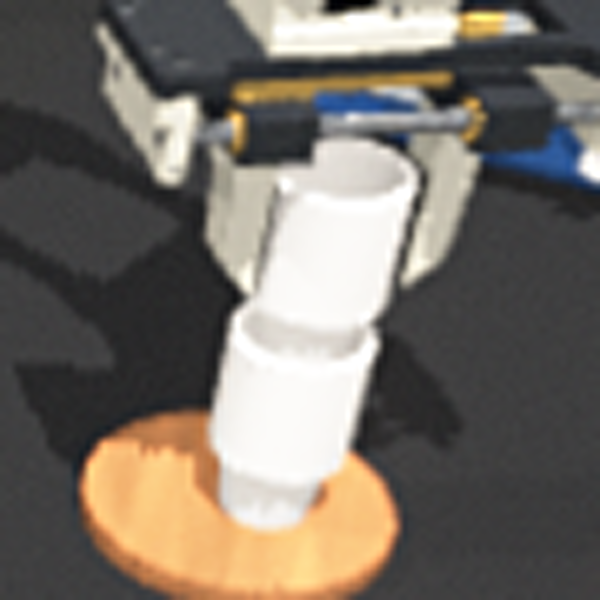

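The foot has gone into the mouth with no force. Lowering slowly.

Request:
{"fn": "move_arm", "kwargs": {"rows": [[0, 0, -5, 0, 1], [0, 0, -4, 0, 1], [0, 0, -3, 0, 1], [0, 0, -3, 0, 1], [0, 0, 0, 0, 1]]}}

```text
time: 7.05
tool_pos: [0.5429, 0.353, 0.1093]
tool_rot: [-3.141, -0.001, 2.911]
contact_force: [-0.1, 0.0, -1.1]
opening: 0.0566
grip_force: 20.0
```

Request:
{"fn": "move_arm", "kwargs": {"rows": [[0, 0, -2, 0, 1], [0, 0, -2, 0, 1], [0, 0, 0, 0, 1]]}}

```text
time: 7.35
tool_pos: [0.543, 0.353, 0.1055]
tool_rot: [-3.141, -0.0, 2.911]
contact_force: [0.2, -0.3, -2.0]
opening: 0.0565
grip_force: 20.0
```

Request:
{"fn": "move_arm", "kwargs": {"rows": [[0, 0, -1, 0, 1], [0, 0, -1, 0, 1], [0, 0, 0, 0, 1]]}}

```text
time: 7.65
tool_pos: [0.5433, 0.353, 0.1044]
tool_rot: [3.141, 0.001, 2.911]
contact_force: [-0.0, -0.9, 2.4]
opening: 0.0567
grip_force: 20.0
```

Contact at the expected height, so it is home. Release and go up.

Request:
{"fn": "move_arm", "kwargs": {"rows": [[0, 0, 0, 0, 0], [0, 0, 0, 0, -1], [0, 0, 0, 0, -1], [0, 0, 0, 0, -1], [0, 0, 0, 0, -1], [0, 0, 20, 0, -1], [0, 0, 40, 0, -1], [0, 0, 45, 0, -1], [0, 0, 45, 0, -1], [0, 0, 20, 0, -1], [0, 0, 0, 0, -1], [0, 0, 0, 0, -1]]}}

```text
time: 8.85
tool_pos: [0.5428, 0.353, 0.273]
tool_rot: [-3.141, -0.001, 2.911]
contact_force: [0.0, 0.3, -0.2]
opening: 0.092
grip_force: 0.0
```

```bash
python3 - <<'E'
from h import *
s=monitor.observe();print(s["time"],s["tool_pos"],s["opening"])
look("wrist",[((.543,.353),.150)],"pics/w4.png")
look("scene",[((.543,.353),.150)])
E
```

```text
8.85 [0.54282853 0.353035   0.27295844] 0.09200168862021163
(0.543, 0.353) (array([0.541, 0.353]), np.float64(303.4))
(0.543, 0.353) (array([0.543, 0.355]), np.float64(281.7))
```

Nested: the rim at 0.150 m fits within 1 mm of the cup below. On to the far cup.

Request:
{"fn": "move_arm", "kwargs": {"rows": [[12, -39, 0, 0, -1], [12, -39, 0, 0, -1], [12, -39, 0, 0, -1], [12, -39, -5, 0, -1], [12, -39, -5, 0, -1], [12, -39, -5, 0, -1], [12, -39, -5, 0, -1], [12, -39, -12, 0, -1], [12, -39, -13, 0, -1], [14, -35, -13, 0, -1], [0, 0, 0, 0, -1], [0, 0, 0, 0, -1]]}}

```text
time: 10.15
tool_pos: [0.6643, -0.0336, 0.2133]
tool_rot: [3.141, -0.004, 2.909]
contact_force: [-0.1, 0.4, 1.1]
opening: 0.0923
grip_force: 0.0
```

```bash
python3 - <<'E'
from h import *
s=monitor.observe();print(s["time"],s["tool_pos"],s["tool_rot"],s["opening"])
look("wrist",[((.665,-.033),.084)],"pics/w5.png")
E
```

```text
10.15 [ 0.6643203  -0.03356445  0.21329449] [ 3.14141243 -0.00432032  2.90894615] 0.09232364120650417
(0.665, -0.033) (array([ 0.663, -0.032]), np.float64(353.2))
```

View pics/w5.png

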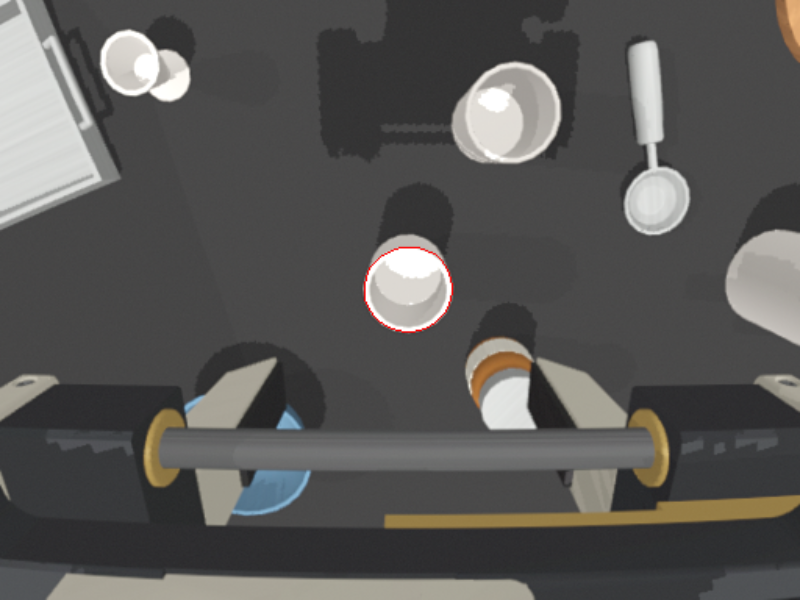

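It is the footed cup, rim at (408,289), and the jar is clear of the fingers. Grasp it.

Request:
{"fn": "move_arm", "kwargs": {"rows": [[-1, 1, -30, 0, -1], [0, 0, -45, 0, -1], [0, 0, -45, 0, -1], [0, 0, -40, 0, -1], [0, 0, -15, 0, -1], [0, 0, 0, 0, -1], [0, 0, 0, 0, 1], [0, 0, 0, 0, 1], [0, 0, 0, 0, 1], [0, 0, 0, 0, 1], [0, 0, 0, 0, 1], [0, 0, 0, 0, 1]], "newtons": 20}}

```text
time: 11.4
tool_pos: [0.6644, -0.032, 0.0415]
tool_rot: [3.141, 0.001, 2.911]
contact_force: [-0.1, 0.2, 3.2]
opening: 0.0551
grip_force: 20.0
```

Request:
{"fn": "move_arm", "kwargs": {"rows": [[0, 0, 25, 0, 1], [0, 0, 45, 0, 1], [0, 0, 45, 0, 1], [-10, 30, 30, 0, 1], [-12, 38, 25, 0, 1], [-12, 38, 5, 0, 1], [-12, 38, 0, 0, 1], [-12, 38, 0, 0, 1], [-12, 38, 0, 0, 1], [-12, 38, 0, 0, 1], [-12, 38, 0, 0, 1], [-12, 38, 0, 0, 1]]}}

```text
time: 12.6
tool_pos: [0.5571, 0.3034, 0.2153]
tool_rot: [-3.141, -0.001, 2.911]
contact_force: [-0.2, -0.2, -1.9]
opening: 0.0548
grip_force: 20.0
```

Request:
{"fn": "move_arm", "kwargs": {"rows": [[-10, 30, 0, 0, 1], [-6, 18, 0, 0, 1], [0, 0, 0, 0, 1], [0, 0, 0, 0, 1]]}}

```text
time: 13.0
tool_pos: [0.5422, 0.3495, 0.2154]
tool_rot: [-3.141, -0.0, 2.911]
contact_force: [1.0, -0.5, -1.1]
opening: 0.0552
grip_force: 20.0
```

Request:
{"fn": "move_arm", "kwargs": {"rows": [[0, 4, 0, 0, 1], [0, 0, -10, 0, 1], [0, 0, -10, 0, 1], [0, 0, -8, 0, 1], [0, 0, -7, 0, 1], [0, 0, 0, 0, 1]]}}

```text
time: 13.6
tool_pos: [0.5415, 0.3536, 0.1791]
tool_rot: [-3.14, -0.002, 2.911]
contact_force: [0.6, -0.7, -2.8]
opening: 0.0554
grip_force: 20.0
```

```bash
python3 - <<'E'
from h import *
s=monitor.observe();print(s["time"],s["tool_pos"],s["contact_force"],s["torque"],s["opening"])
crop("scene",(.542,.352,.15),50,"pics/s6.png")
E
```

```text
13.6 [0.54151162 0.35360848 0.17905855] [ 0.60811023 -0.7113765  -2.78465211] [-0.01757419  0.04185147  0.02270557] 0.05541386707130572
pics/s6.png 312 70 6.0
```

View pics/s6.png

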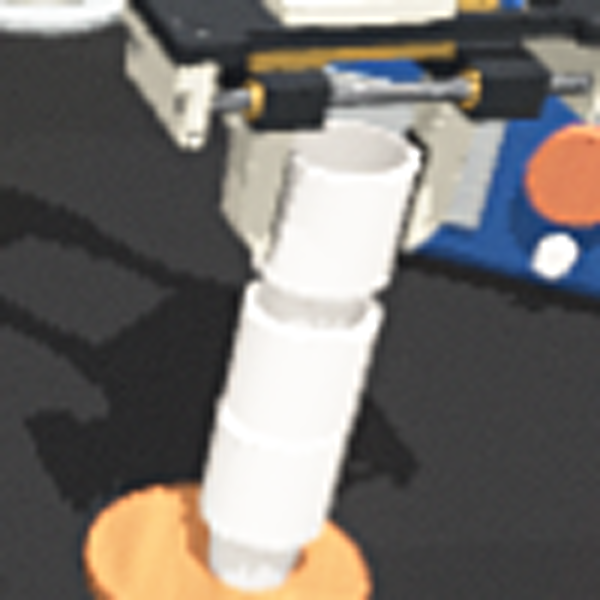

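The first two are nested with no gap, and the third cup's foot is in the mouth. Lower it home.

Request:
{"fn": "move_arm", "kwargs": {"rows": [[0, 0, -5, 0, 1], [0, 0, -4, 0, 1], [0, 0, -3, 0, 1], [0, 0, -2, 0, 1], [0, 0, 0, 0, 1]]}}

```text
time: 14.15
tool_pos: [0.5419, 0.3541, 0.1664]
tool_rot: [-3.141, -0.0, 2.911]
contact_force: [-0.1, -0.2, -1.6]
opening: 0.0554
grip_force: 20.0
```

Request:
{"fn": "move_arm", "kwargs": {"rows": [[0, 0, -2, 0, 1], [0, 0, -1, 0, 1], [0, 0, 0, 0, 1]]}}

```text
time: 14.45
tool_pos: [0.542, 0.3541, 0.1636]
tool_rot: [-3.142, -0.0, 2.911]
contact_force: [0.2, -0.2, -1.7]
opening: 0.0556
grip_force: 20.0
```

Request:
{"fn": "move_arm", "kwargs": {"rows": [[0, 0, -1, 0, 1], [0, 0, -1, 0, 1], [0, 0, 0, 0, 1]]}}

```text
time: 14.75
tool_pos: [0.542, 0.3541, 0.1616]
tool_rot: [-3.142, -0.0, 2.911]
contact_force: [-0.1, 0.1, -1.9]
opening: 0.0551
grip_force: 20.0
```

Request:
{"fn": "move_arm", "kwargs": {"rows": [[0, 0, -1, 0, 1], [0, 0, -1, 0, 1], [0, 0, 0, 0, 1]]}}

```text
time: 15.05
tool_pos: [0.5425, 0.3545, 0.1613]
tool_rot: [3.14, 0.002, 2.911]
contact_force: [-1.7, -0.0, 5.9]
opening: 0.0551
grip_force: 20.0
```

Home. Release and rise.

Request:
{"fn": "move_arm", "kwargs": {"rows": [[0, 0, 1, 0, 1], [0, 0, 0, 0, 0], [0, 0, 0, 0, -1], [0, 0, 0, 0, -1], [0, 0, 0, 0, -1], [0, 0, 0, 0, -1], [0, 0, 20, 0, -1], [0, 0, 40, 0, -1], [0, 0, 45, 0, -1], [0, 0, 15, 0, -1], [0, 0, 0, 0, -1], [0, 0, 0, 0, -1]]}}

```text
time: 16.25
tool_pos: [0.5417, 0.3539, 0.2796]
tool_rot: [-3.141, -0.001, 2.911]
contact_force: [-0.0, -0.1, -0.3]
opening: 0.092
grip_force: 0.0
```

```bash
python3 - <<'E'
from h import *
s=monitor.observe();print(s["time"],s["tool_pos"],s["opening"])
look("wrist",[((.542,.353),.204)])
look("scene",[((.542,.353),.204)])
look("top",[((.576,.051),.084)])
E
```

```text
16.25 [0.54173293 0.3539339  0.27957817] 0.09204993128419434
(0.542, 0.353) (array([0.541, 0.354]), np.float64(341.1))
(0.542, 0.353) (array([0.543, 0.354]), np.float64(169.5))
(0.576, 0.051) (array([0.576, 0.051]), np.float64(359.9))
```

Request:
{"fn": "move_arm", "kwargs": {"rows": [[4, -38, 0, 0, -1], [4, -38, 0, 0, -1], [4, -38, 0, 0, -1], [4, -38, -10, 0, -1], [4, -38, -14, 0, -1], [4, -38, -14, 0, -1], [4, -38, -14, 0, -1], [4, -36, -14, 0, -1], [0, 0, 0, 0, -1], [0, 0, 0, 0, -1]]}}

```text
time: 17.4
tool_pos: [0.5736, 0.0516, 0.2135]
tool_rot: [3.142, -0.003, 2.909]
contact_force: [-0.6, 0.7, 0.2]
opening: 0.0922
grip_force: 0.0
```

```bash
python3 - <<'E'
from h import *
s=monitor.observe();print(s["time"],s["tool_pos"],s["tool_rot"],s["opening"])
look("wrist",[((.574,.052),.084)])
P=pose("top"); im=vision.read_camera("top")
g=(im.astype(int).min(2)>90).astype(np.uint8)
q=proj(P,(.479,-.313,.025))[0].round().astype(int)
n,l,st,ce=cv2.connectedComponentsWithStats(g); i=l[q[1],q[0]]; print(q,st[i])
c=max(cv2.findContours((l==i).astype(np.uint8),0,1)[0],key=cv2.contourArea); r=cv2.minAreaRect(c); print(r, ray(P,[r[0]],.02), ray(P,cv2.boxPoints(r),.02).round(3))
E
```

```text
17.4 [0.57359194 0.05159148 0.21350624] [ 3.14155708e+00 -2.64430363e-03  2.90882798e+00] 0.0921511159716897
(0.574, 0.052) (array([0.574, 0.051]), np.float64(310.3))
[358 229] [ 330  202   57   52 2445]
((357.7438659667969, 227.69512939453125), (47.92728805541992, 54.99490737915039), 83.6598129272461) [[ 0.48258245 -0.31407693  0.02      ]] [[ 0.548 -0.222  0.02 ]
 [ 0.565 -0.395  0.02 ]
 [ 0.417 -0.407  0.02 ]
 [ 0.401 -0.235  0.02 ]]
```

Request:
{"fn": "move_arm", "kwargs": {"rows": [[0, 0, -30, 0, -1], [0, 0, -45, 0, -1], [0, 0, -45, 0, -1], [0, 0, -40, 0, -1], [0, 0, -15, 0, -1], [0, 0, 0, 0, -1], [0, 0, 0, 0, 1], [0, 0, 0, 0, 1], [0, 0, 0, 0, 1], [0, 0, 0, 0, 1], [0, 0, 0, 0, 1], [0, 0, 0, 0, 1]], "newtons": 20}}

```text
time: 18.7
tool_pos: [0.5744, 0.052, 0.0404]
tool_rot: [3.141, 0.001, 2.911]
contact_force: [0.2, 0.1, 3.7]
opening: 0.055
grip_force: 20.0
```

Request:
{"fn": "move_arm", "kwargs": {"rows": [[0, 0, 25, 0, 1], [0, 0, 40, 0, 1], [-6, -20, 30, 0, 1], [-10, -40, 0, 0, 1], [-10, -40, 0, 0, 1], [-10, -40, 0, 0, 1], [-10, -40, 0, 0, 1], [-10, -40, 0, 0, 1], [-10, -40, 0, 0, 1], [-10, -40, 0, 0, 1], [-10, -35, 0, 0, 1], [-8, -30, 0, 0, 1]]}}

```text
time: 19.9
tool_pos: [0.479, -0.3147, 0.1344]
tool_rot: [3.141, -0.001, 2.91]
contact_force: [0.1, -0.6, -2.0]
opening: 0.055
grip_force: 20.0
```

Request:
{"fn": "move_arm", "kwargs": {"rows": [[0, 0, 0, 0, 1], [0, 0, -20, 0, 1], [0, 0, -20, 0, 1], [0, 0, -15, 0, 1], [0, 0, 0, 0, 1]]}}

```text
time: 20.4
tool_pos: [0.4788, -0.311, 0.0774]
tool_rot: [3.139, -0.005, 2.911]
contact_force: [0.2, -0.0, -2.5]
opening: 0.0556
grip_force: 20.0
```

```bash
python3 - <<'E'
from h import *
s=monitor.observe();print(s["time"],s["tool_pos"],s["contact_force"],s["opening"])
crop("scene",(.48,-.313,.05),65,"pics/s7.png")
E
```

```text
20.4 [ 0.47883754 -0.31104038  0.07735617] [ 0.16752941 -0.01163017 -2.51393943] 0.05559126629073881
pics/s7.png 36 127 4.615384615384615
```

View pics/s7.png

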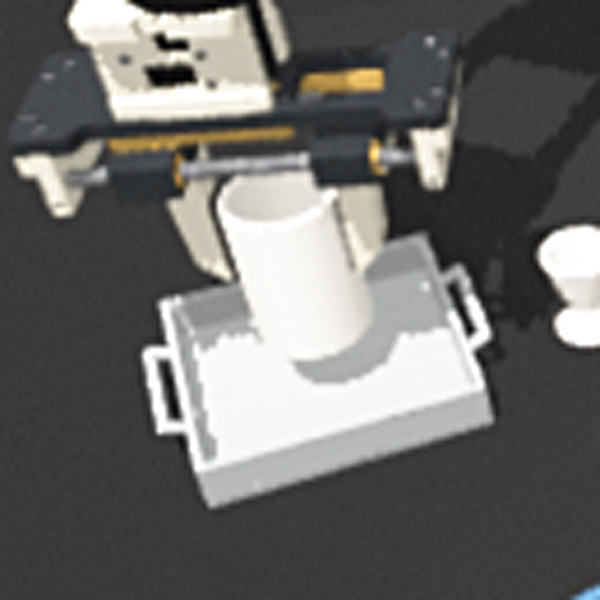

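The beaker is over the middle of the tray, bottom at (320,345) in the crop. Lower it.

Request:
{"fn": "move_arm", "kwargs": {"rows": [[0, 0, -14, 0, 1], [0, 0, -10, 0, 1], [0, 0, -5, 0, 1], [0, 0, -2, 0, 1], [0, 0, 0, 0, 1]]}}

```text
time: 20.95
tool_pos: [0.4802, -0.3129, 0.0488]
tool_rot: [3.141, -0.0, 2.911]
contact_force: [-0.4, 0.3, -1.3]
opening: 0.0556
grip_force: 20.0
```

Request:
{"fn": "move_arm", "kwargs": {"rows": [[0, 0, -1, 0, 1], [0, 0, -1, 0, 1], [0, 0, 0, 0, 1]]}}

```text
time: 21.25
tool_pos: [0.4801, -0.3129, 0.0469]
tool_rot: [-3.142, 0.0, 2.911]
contact_force: [0.3, -0.4, -2.1]
opening: 0.0554
grip_force: 20.0
```

Request:
{"fn": "move_arm", "kwargs": {"rows": [[0, 0, -1, 0, 1], [0, 0, -1, 0, 1], [0, 0, 0, 0, 1]]}}

```text
time: 21.55
tool_pos: [0.48, -0.3128, 0.0446]
tool_rot: [3.141, -0.0, 2.911]
contact_force: [0.2, 0.1, -0.7]
opening: 0.0557
grip_force: 20.0
```

Request:
{"fn": "move_arm", "kwargs": {"rows": [[0, 0, -1, 0, 1], [0, 0, 0, 0, 1]]}}

```text
time: 21.75
tool_pos: [0.4801, -0.3129, 0.0444]
tool_rot: [-3.142, 0.0, 2.911]
contact_force: [-2.4, 1.0, 4.1]
opening: 0.0557
grip_force: 20.0
```

On the tray floor. Release and rise clear.

Request:
{"fn": "move_arm", "kwargs": {"rows": [[0, 0, 0, 0, 0], [0, 0, 0, 0, -1], [0, 0, 0, 0, -1], [0, 0, 0, 0, -1], [0, 0, 0, 0, -1], [0, 0, 20, 0, -1], [0, 0, 40, 0, -1], [0, 0, 45, 0, -1], [0, 0, 45, 0, -1], [0, 0, 20, 0, -1], [0, 0, 0, 0, -1], [0, 0, 0, 0, -1]]}}

```text
time: 22.95
tool_pos: [0.4799, -0.3127, 0.2133]
tool_rot: [3.141, -0.0, 2.911]
contact_force: [-0.2, 0.1, -0.1]
opening: 0.0915
grip_force: 0.0
```

```bash
python3 - <<'E'
from h import *
s=monitor.observe();print(s["time"],s["tool_pos"],s["opening"],s["contact_force"])
look("scene",[((.542,.353),.204),((.48,-.313),.088)],"pics/s8.png")
E
```

```text
22.95 [ 0.4798908  -0.3127427   0.21329623] 0.0915483421746791 [-0.21570689  0.08064007 -0.0631967 ]
(0.542, 0.353) (array([0.543, 0.354]), np.float64(174.5))
(0.48, -0.313) (array([ 0.48 , -0.311]), np.float64(303.1))
```

View pics/s8.png

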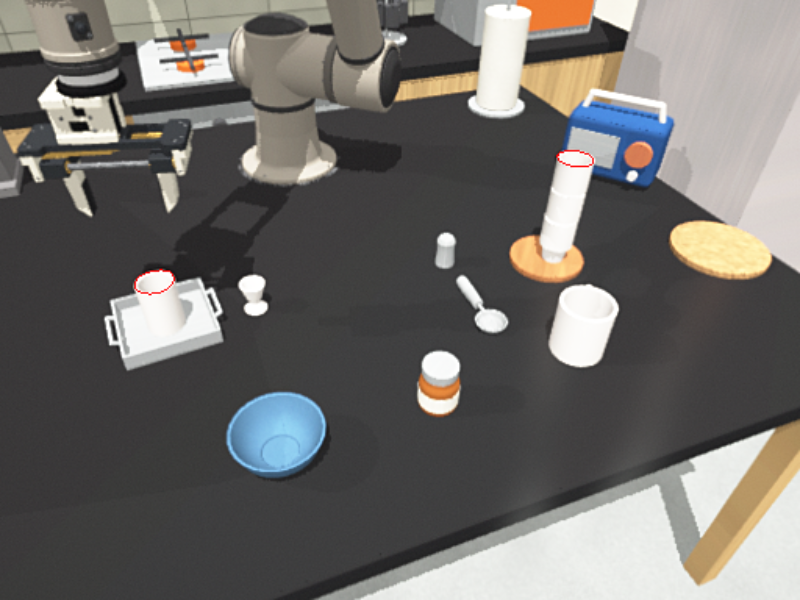

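The three-cup stack stands upright on the board with its rim at (575,158). The beaker stands in the tray with its rim at (155,282), and the bystanders have not moved.

```bash
python3 -c "
from cell import workorder
print(workorder.hand_in())"
```

```text
the job is handed in; nothing more can be done
None
```

Job handed in at about 23 s: both loose cups are nested in the board cup, the beaker stands upright in the tray, and the other things look unmoved in the last picture; no verdict came back.

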